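# Swing the long dosing-valve lever through its arc

### The job

Two refitted dosing valves stand on the filling bench, each with a flat lever on top that has an upright grip at its end. Check the valve with the longer lever for binding: swing its lever steadily, without flicking it, all the way to its open stop (in line with the pipe, over the filling nozzle), then all the way back until it is fully closed (square across the pipe, against its stop), and let go there. Leave the shorter lever as it is.

Things in the scene. Friction and masses are not known exactly. Their poses are not given: they have to be found in the camera images.
- long_lever (a joint): Angle of the longer lever (rad): 0 = fully closed at its stop, 1.571 = fully open at its stop; it grows as the lever turns counter-clockwise seen from above. The lever swings level about an upright axis with even friction (about 3 N at the grip) and stays where it is left. It starts part-way.
- long_grip (a point): Centre (half-way up) of the upright black round grip at the end of the longer steel lever: 22 mm diameter, 48 mm tall, centre 191.5 mm above the table and 120 mm from the lever's pivot. The flat steel lever (18 mm wide, 7 mm thick) lies below it, its upper face 24 mm below this centre; beyond the grip and above it all is free.
- long_hinge (a point): A point on the upright pivot axis of the longer lever, 164 mm above the table, at the middle of the lever's thickness, on top of the steel valve (56 mm cube on a post, base plate 130 x 100 mm fixed to the bench, pipe along x, filling nozzle at its -x end). Its axes are those of the valve: closed, the lever points to its +y; open, to its -x (over the nozzle).
- short_grip (a point): Centre of the like grip (22 mm diameter, 48 mm tall, 191.5 mm above the table) on the shorter lever of the second, otherwise same, valve: 70 mm from that lever's pivot. To be left as it is.
There are look-alikes about, which are no part of the job. What is shaped like the part that bears long_lever but yellow is not meant.

How it is judged:
On the way:
1. the longer lever is swung to its open stop (within 10 degrees) (value of joint long_lever above 1.396 rad), for 0.1 s.
At the end, for the whole second after the job is handed in: The longer lever, having been swung to its open stop, is back within 10 degrees of fully closed and let go; the shorter lever's grip is within 15 mm of where it was (value of joint long_lever below 0.175 rad and distance of short_grip from where it was at the start of the episode below 0.015 m); the robot touches nothing.
It fails at once if the longer lever is flicked (faster than 5 rad/s) (velocity of joint long_lever above 5 rad/s or velocity of joint long_lever below -5 rad/s).
It fails at once if the shorter lever is moved (its grip by more than 15 mm) (distance of short_grip from where it was at the start of the episode above 0.015 m).
It also fails if it takes over 43 s, if anything falls off the work surface, if the arm or the gripper's body presses on something with over 40 N, if the wrist force passes 120 N, or if a joint passes its speed limit or range.

### The arm

A 6-joint arm with a two-finger parallel gripper is mounted at the origin on the work surface. World frame = base frame: x ahead of the robot, y to its left, z up, the work surface at z = 0. Lengths are in m, angles in rad, forces in N, time in s.
With the tool pointing down it reaches from about 0.3 to 1 m from the base axis. Payload 5.1 kg.
Tool frame: the origin (TCP) lies at the very end of the fingers, on their centre line; the grasp point (between the pads) lies env.grip_point_offset behind it (env.grip_point_offset is the distance from the TCP to the grasp point, in m); y points along the fingers, z is the direction in which the jaws open and shut, and the axes are right-handed (so a half turn about y gives the same grasp; the last joint's range is limited). The gripper opens to 95 mm and grips with 3 to 60 N. Pads are 20 mm wide; open, the fingers measure 119 mm over their backs; the gripper's body (75 mm by 180 mm) begins 59 mm behind the grasp point.
Start: joints at [-1.314, 0.124, 1.65, -0, 1.367, -0.083], TCP at [0.217, -0.613, 0.215] pointing down, gripper open.
Joint ranges: [-2.61, 2.61], [-1.02, 2.33], [0.03, 2.71], [-1.35, 4.49], [0.32, 2.68], [-2.91, 2.91]. Speed limits (rad/s): [2.57, 2.57, 3.14, 3.14, 3.14, 3.14].

### API

Orientations are given as a 3x3 rotation matrix whose columns are the frame's x, y, z axes.
In Python, from cell import read_state, imaging, env, nets gives the robot as it stands.
- The arm moves only by the shell command python3 -m creep 'ROWS'. ROWS is JSON, a list of rows, each a list of 3 entries, a list of its own where there are three numbers: the shift along the world's x, y, z in cm, then the turn about the world's z in degrees, then the opening, from -1 (shut) to 1 (fully open). In form: [[[tx, ty, tz], yaw, grip], ...]. A call has 1 to 5 rows; each row shifts and turns the pose as measured when the row begins; what a row does not reach is not made up. A row lasts 1/12 s, in which the tool goes at most 41.7 mm and 7.16 degrees, less where a joint would pass 70% of its speed; a pose out of reach is approached as far as the arm can. A call is refused whole if a number of a shift passes 4.17 or a number of a turn 7.16, either way. A call with a gripper value outside its range is refused whole. The fingers move at their own pace and stop on an object; the grip force is fixed at half the most. Time passes only in rows, so rows that do not move let the fingers close. It gives the time, the measured TCP pose, the force and the opening at its end, in the units of the state.
- read_state(): the state, without advancing time (a new reading comes with each control period).
- imaging.grab_frame(name): name is "scene" or "top" or "wrist"; returns a dict with "frame" (400x640x3 uint8, red, green, blue), "vfov" (degrees; the focal length in pixels is half the picture's height over the tangent of half this angle, whatever the lens; pixels are square), "cx", "cy" (the principal point, pixels), "k1" (the pictures are not rectified: a ray, as slopes to the right and down, at radius r is drawn at 1 + k1 r^2 times it, then the intrinsics apply), "xyz" and "attitude" of the camera in the world. Camera axes: x right, y down, z forward; pixel columns grow to the right and rows downward; lengths in m; the calibration is good to about 2 mm. A picture is of the moment at which its call begins. There is no depth.
- env.hand_in(): hands the job in, once; it reports no verdict.
Trained networks look in the newest picture that a camera, given by its name, has taken for a name from the list of things; names that differ only in an ending like _2 or _b are one class to them, and where a whole thing is asked for, a point or a joint stands for the part that bears it (a point fixed in the world has none). Each returns a list of dicts, best first, with "confidence" (0 to 1); they miss things now and then, are a little off and sometimes report something else, mostly with a low value. They report only what shows in the picture. A call takes as long as a camera call. They do not tell look-alikes from the thing itself.
- nets.find_in(target, camera): "extent" ([left, top, width, height] in pixels, round what is visible of it).
- nets.outline_of(target, camera): "mask" (400x640 bool, what is visible of it) and "extent" ([left, top, width, height] in pixels, round what is visible of it).
The state is a dict: "t": time; "joints": joint angles; "qvel": joint speeds; "effort": joint torques, N m; "ee_pos": TCP position; "tcp_rot": TCP orientation; "force": force on the tool from outside, world axes, zero at the start; "ft_torque": the same for the moment, N m; "finger_gap": finger opening in m.
Only numpy, scipy, OpenCV 4.12 (cv2) and the standard library are available. Lean on these libraries where they do the work, as an engineer would, in place of code of your own. Each camera call takes 0.05 s, during which the arm holds its last target. There are 200 camera calls.

## Working session

There is one attempt and no reset: what is moved stays moved. The work goes in short steps, Python scripts to look and compute and a shell command to move; the robot and the scene stay as the last step left them, time stands still between calls to the robot, and variables do not carry over. Pictures are saved under pics/ and viewed, about 8 in all and at most 12, crops included, and the job is handed in when it is done.

```bash
mkdir -p pics
cat > h.py <<'E'
import numpy as np, cv2
from cell import read_state, imaging, env, nets
def K(f):
    F=200/np.tan(np.radians(f["vfov"])/2); return np.array([[F,0,f["cx"]],[0,F,f["cy"]],[0,0,1.]])
def at_z(f,uv,z):
    u=cv2.undistortPoints(np.array([[uv]],float),K(f),np.array([f["k1"],0,0,0.]))[0,0]
    # k1 model: drawn = (1+k1 r^2)*ray
    d=np.array(f["attitude"])@np.array([u[0],u[1],1]); c=np.array(f["xyz"])
    return c+d*(z-c[2])/d[2]
def proj(f,p):
    R=np.array(f["attitude"]); q=R.T@(np.array(p)-np.array(f["xyz"]))
    return cv2.projectPoints(q[None],np.zeros(3),np.zeros(3),K(f),np.array([f["k1"],0,0,0.]))[0].ravel()
def save(f,n,crop=None,s=1):
    im=f["frame"][:,:,::-1]
    if crop: x,y,w,h=crop; im=im[y:y+h,x:x+w]
    cv2.imwrite("pics/"+n,cv2.resize(im,None,fx=s,fy=s,interpolation=cv2.INTER_CUBIC))
E
python3 - <<'E'
from h import *
s=read_state(); print(s["t"],s["ee_pos"],s["tcp_rot"],s["finger_gap"],env.grip_point_offset)
ims=[]
for c in ["top","scene"]:
    f=imaging.grab_frame(c); save(f,c+"1.png"); print(c,f["xyz"],f["vfov"],f["k1"])
    for n in ["long_grip","short_grip","long_lever","long_hinge"]:
        for d in nets.find_in(n,c)[:4]:
            e=d["extent"]; ctr=[e[0]+e[2]/2,e[1]+e[3]/2]
            print(n,round(d["confidence"],2),np.round(e),np.round(at_z(f,ctr,.1915),3))
E
```

```text
0.0 [ 0.216445   -0.61222029  0.21338071] [[-9.42825603e-01 -5.57978897e-04  3.33286020e-01]
 [-3.33286454e-01  2.02654418e-03 -9.42823437e-01]
 [-1.49343262e-04 -9.99997791e-01 -2.09664454e-03]] 0.09530172853667024 0.0188
top [0.42321835 0.19554469 1.53571859] 46.97556357209048 -0.015963984957141245
long_grip 0.91 [130. 219.  55.  14.] [0.448 0.648 0.192]
long_grip 0.72 [286. 158.  44.  63.] [0.566 0.215 0.192]
long_grip 0.55 [287. 182.  30.  42.] [0.527 0.23  0.192]
short_grip 0.5 [406. 178.  29.  26.] [ 0.572 -0.117  0.192]
long_lever 0.96 [128. 219.  57.  10.] [0.452 0.651 0.192]
long_lever 0.73 [286. 179.  33.  39.] [0.54  0.228 0.192]
long_hinge 0.69 [287. 157.  44.  67.] [0.564 0.212 0.192]
scene [1.18543887 0.21082264 0.91654559] 54.459995954057646 -0.0783657242130778
long_grip 0.93 [308. 170.  31.  57.] [0.541 0.228 0.192]
long_grip 0.91 [449. 165.  61.  19.] [0.461 0.646 0.192]
short_grip 0.81 [167. 193.  32.  36.] [ 0.578 -0.116  0.192]
long_lever 0.74 [449. 168.  60.  19.] [0.471 0.643 0.192]
long_lever 0.7 [305. 172.  35.  53.] [0.542 0.227 0.192]
long_hinge 0.95 [425. 161.  82.  75.] [0.547 0.587 0.192]
long_hinge 0.8 [294. 172.  48. 107.] [0.624 0.213 0.192]
```

View pics/top1.png

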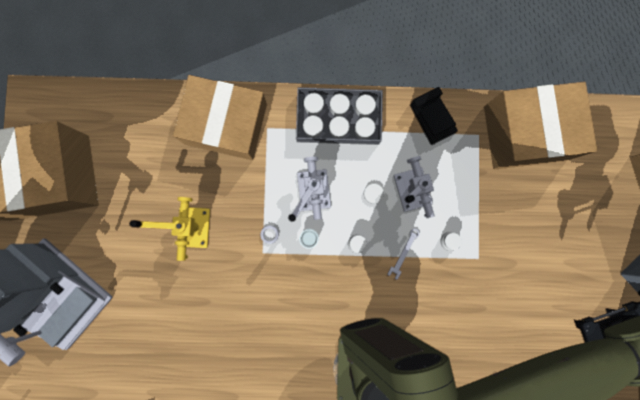

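View pics/scene1.png

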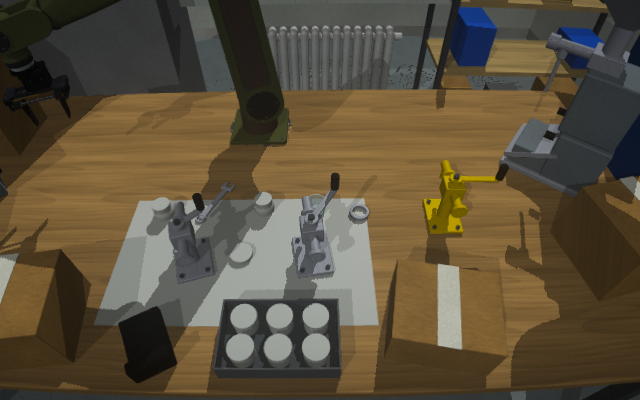

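Candidates (top picture): the yellow valve at (185,228) is the look-alike. The steel valve at (315,185), grip about (292,217), has the longer lever. The steel valve at (417,188), grip about (410,198), has the shorter one. I'll enlarge to confirm.

Run:
```python
from h import *
a=imaging.grab_frame("top");b=imaging.grab_frame("scene")
A=cv2.resize(a["frame"][140:250,260:460],None,fx=4,fy=4,interpolation=cv2.INTER_CUBIC)[:,:,::-1]
cv2.imwrite("pics/c1.png",A[:, :800])
def dark(f,x,y,w,h):
    g=f["frame"][y:y+h,x:x+w].max(2); m=(g<60).astype(np.uint8)
    n,l,st,c=cv2.connectedComponentsWithStats(m)
    for i in range(1,n):
        if st[i,4]>12: print(st[i,:4]+[x,y,0,0],st[i,4],np.round(c[i]+[x,y],1),"z.1915:",np.round(at_z(f,c[i]+[x,y],.1915),3))
dark(a,282,205,20,22);dark(a,398,185,25,25);dark(b,325,168,20,30);dark(b,190,190,16,24)
```

```text
[289 215   6   6] 30 [291.6 217.4] z.1915: [0.484 0.26  0.192]
[405 195  10   8] 54 [409.2 198.5] z.1915: [ 0.549 -0.084  0.192]
[331 173   8  18] 134 [334.5 181.4] z.1915: [0.482 0.258 0.192]
[192 193  12  18] 143 [198.2 201.6] z.1915: [ 0.546 -0.086  0.192]
```

View pics/c1.png

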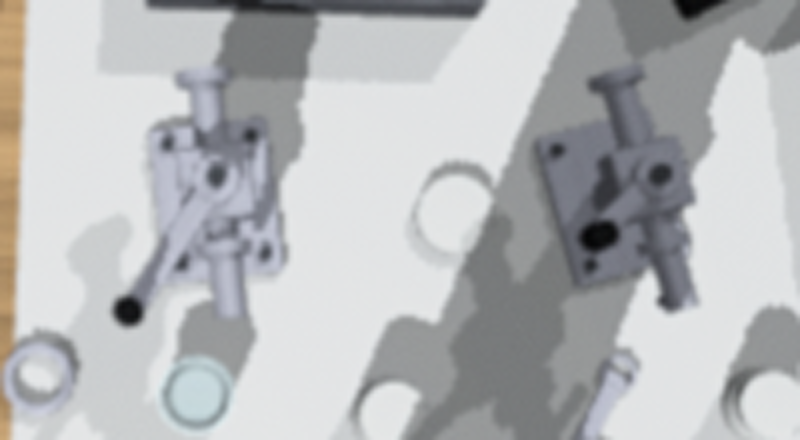

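The crop confirms it. The left steel valve has the clearly longer lever, with its grip at crop (128,311) and pivot at (217,175). The right valve's lever is short. Next I'll work out the geometry and rise.

```bash
python3 - <<'E'
from h import *
a=imaging.grab_frame("top")
px=lambda u,v:[260+u/4,140+v/4]
P=at_z(a,px(217,175),.17)[:2]; G=np.array([.483,.259])
print("pivot",P,"r",np.linalg.norm(G-P))
for z in (.01,):
  q=[at_z(a,px(*p),z)[:2] for p in [(167,143),(250,135),(182,262),(265,252)]]
  v1=q[0]-q[2]; v2=q[1]-q[3]; w1=q[0]-q[1]; w2=q[2]-q[3]
  print("yaw x",[np.degrees(np.arctan2(v[1],v[0])) for v in (v1,v2)],"y",[np.degrees(np.arctan2(v[1],v[0]))-90 for v in (w1,w2)],"ctr",np.mean(q,0))
d=G-P; print("lever dir",np.degrees(np.arctan2(d[1],d[0])))
E
python3 -m creep '[[[0,0,3],7,1],[[0,2,4],7,1],[[0,3,3],7,1],[[1,4,1],7,1],[[1.2,4,0],7,1]]'
```

```text
pivot [0.58685836 0.19643713] r 0.12124632580979368
yaw x [np.float64(8.823481337068152), np.float64(8.765544811633323)] y [np.float64(7.204698004285703), np.float64(8.486430855497844)] ctr [0.58685521 0.19684028]
lever dir 148.9358081126033
t: 1.07
ee_pos: [0.2357, -0.4821, 0.3232]
tcp_rot: [[-0.57, -0.009, 0.822], [-0.822, 0.004, -0.57], [0.002, -1.0, -0.009]]
force: [0.8, 0.0, 0.3]
finger_gap: 0.0951
```

```bash
python3 -m creep '[[[1.2,3.9,0],7,1],[[1.2,3.9,0],7,1],[[1.2,3.9,0],7,1],[[1.2,3.9,0],7,1],[[1.2,3.9,0],7,1]]' >/dev/null; python3 -m creep '[[[1.2,3.9,0],7,1],[[1.2,3.9,0],7,1],[[1.2,3.9,0],7,1],[[1.2,3.9,0],7,1],[[1.2,3.9,0],7,1]]'; python3 -m creep '[[[1.2,3.9,0],7,1],[[1.2,3.9,0],7,1],[[1.2,3.9,0],7,1],[[1.2,3.9,0],3,1],[[1.2,3.9,0],0,1]]'
```

```text
t: 1.9
ee_pos: [0.3538, -0.0817, 0.329]
tcp_rot: [[0.601, 0.011, 0.799], [-0.799, -0.01, 0.601], [0.014, -1.0, 0.003]]
force: [1.8, -0.1, 0.3]
finger_gap: 0.0951
t: 2.32
ee_pos: [0.4119, 0.1188, 0.3317]
tcp_rot: [[0.883, 0.024, 0.47], [-0.47, -0.004, 0.883], [0.023, -1.0, 0.008]]
force: [0.6, -0.5, 0.5]
finger_gap: 0.0953
```

```bash
python3 -m creep '[[[1.7,3.4,0],-1,1],[[1.7,3.4,0],-1,1],[[1.7,3.4,0],0,1],[[1.7,3.4,0],0,1],[[0.2,0.3,0],0,1]]'
python3 - <<'E'
from h import *
s=read_state();print(s["t"],np.round(s["ee_pos"],4),np.round(s["joints"],2))
for c in ("wrist","top","scene"):
    f=imaging.grab_frame(c); print(c,np.round(f["xyz"],3),proj(f,[.483,.259,.1915]))
    if c=="wrist": save(f,"w1.png")
    for d in nets.find_in("long_grip",c)[:3]:
        e=d["extent"]; ctr=[e[0]+e[2]/2,e[1]+e[3]/2]; print(round(d["confidence"],2),np.round(e),np.round(at_z(f,ctr,.1915),3))
E
```

```text
t: 2.73
ee_pos: [0.483, 0.2723, 0.332]
tcp_rot: [[0.87, 0.027, 0.493], [-0.493, -0.003, 0.87], [0.025, -1.0, 0.011]]
force: [-0.8, -0.3, -0.9]
finger_gap: 0.0951
2.7333 [0.483  0.2723 0.332 ] [ 0.42 -0.15  1.73 -0.01  1.54 -0.63]
wrist [0.408 0.312 0.5  ] [312.50061638 193.26572927]
0.88 [297. 179.  28. 104.] [0.523 0.234 0.192]
0.71 [543.   0.  71.  37.] [0.456 0.59  0.192]
top [0.423 0.196 1.536] [291.87084188 217.60233351]
0.73 [130. 220.  54.  12.] [0.449 0.652 0.192]
0.58 [300. 182.  17.  22.] [0.558 0.213 0.192]
scene [1.185 0.211 0.917] [334.9326073 181.6899436]
0.88 [309. 170.  33.  56.] [0.539 0.233 0.191]
0.58 [450. 167.  61.  18.] [0.468 0.648 0.192]
```

View pics/w1.png

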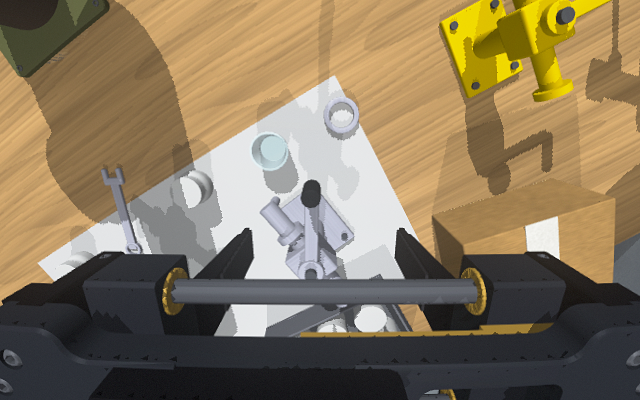

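The grip shows at (312,194) in the wrist picture, against a projected (312.5,193.3), so the estimate holds. Jaws straddle the lever; descending.

```bash
python3 -m creep '[[[0,-0.7,-3.5],0,1],[[0,-0.5,-3.8],0,1],[[0,-0.2,-3.8],0,1],[[0,0,-2.5],0,1],[[0,0,-0.8],0,1]]'
```

```text
t: 3.45
ee_pos: [0.4831, 0.2467, 0.1954]
tcp_rot: [[0.862, 0.049, 0.505], [-0.505, 0.003, 0.863], [0.041, -0.999, 0.028]]
force: [-0.1, -0.3, 1.1]
finger_gap: 0.0952
```

```bash
python3 -m creep '[[[0,0.7,-0.7],-0.5,1],[[0,0.4,-0.6],0,1],[[0,0,-0.1],0,1]]'
```

```text
t: 3.7
ee_pos: [0.4827, 0.2561, 0.1811]
tcp_rot: [[0.855, 0.049, 0.516], [-0.517, 0.003, 0.856], [0.041, -0.999, 0.028]]
force: [-0.0, 0.3, 0.7]
finger_gap: 0.0951
```

```bash
python3 -m creep '[[[0,0.1,0],0,0],[[0,0,0],0,-0.5],[[0,0,0],0,-1],[[0,0,0],0,-1],[[0,0,0],0,-1]]';python3 -m creep '[[[0,0,0],0,-1],[[0,0,0],0,-1],[[0,0,0],0,-1]]'
```

```text
t: 4.12
ee_pos: [0.4861, 0.2594, 0.1881]
tcp_rot: [[0.855, 0.059, 0.515], [-0.516, 0.007, 0.856], [0.047, -0.998, 0.037]]
force: [0.0, 0.2, -0.2]
finger_gap: 0.0674
t: 4.37
ee_pos: [0.4869, 0.2598, 0.1895]
tcp_rot: [[0.855, 0.061, 0.515], [-0.516, 0.008, 0.856], [0.049, -0.998, 0.038]]
force: [0.9, -0.4, -0.6]
finger_gap: 0.0469
```

```bash
python3 -m creep '[[[-0.2,0,-0.6],0,-1],[[-0.1,0,-0.3],0,-1],[[0,0,-0.1],0,-1],[[0,0,-0.1],0,-1],[[0,0,-0.1],0,-1]]'
```

```text
t: 4.78
ee_pos: [0.4834, 0.2592, 0.1779]
tcp_rot: [[0.855, 0.061, 0.515], [-0.516, 0.006, 0.857], [0.049, -0.998, 0.037]]
force: [-3.1, 0.3, 8.2]
finger_gap: 0.022
```

```bash
python3 -m creep '[[[-0.4,-0.7,0],4,-1],[[-0.35,-0.75,0],4,-1],[[-0.3,-0.8,0],4,-1],[[-0.25,-0.8,0],4,-1],[[-0.2,-0.8,0],4,-1]]'
cat > a.py <<'E'
from h import *
s=read_state(); R=np.array(s["tcp_rot"]); g=np.array(s["ee_pos"])-env.grip_point_offset*R[:,1]
d=g[:2]-[.587,.1965]; print("t",round(s["t"],2),"g",np.round(g,4),"r",np.round(np.hypot(*d),4),"dir",np.round(np.degrees(np.arctan2(d[1],d[0]))%360-98.3,1),"yaw-tangent",np.round(np.degrees(np.arctan2(R[1,2],R[0,2]))-(np.degrees(np.arctan2(d[1],d[0]))%360-90),1),"F",np.round(s["force"],1),s["finger_gap"])
E
python3 a.py
```

```text
t: 5.2
ee_pos: [0.4677, 0.2204, 0.1779]
tcp_rot: [[0.983, 0.054, 0.174], [-0.176, 0.025, 0.984], [0.048, -0.998, 0.034]]
force: [1.8, 0.5, -0.9]
finger_gap: 0.0218
t 5.2 g [0.4667 0.22   0.1967] r 0.1225 dir 70.7 yaw-tangent 1.0 F [ 1.8  0.5 -0.9] 0.02184659558365433
```

```bash
python3 -m creep '[[[-0.1,-0.8,0],4,-1],[[0,-0.8,0],4,-1],[[0,-0.8,0],4,-1],[[0.1,-0.8,0],3,-1],[[0.1,-0.6,0],2,-1]]'; python3 a.py
```

```text
t: 5.62
ee_pos: [0.4662, 0.1809, 0.178]
tcp_rot: [[0.99, 0.039, -0.138], [0.136, 0.039, 0.99], [0.044, -0.998, 0.034]]
force: [-1.7, 5.9, 1.1]
finger_gap: 0.0219
t 5.62 g [0.4654 0.1801 0.1968] r 0.1227 dir 89.4 yaw-tangent 0.3 F [-1.7  5.9  1.1] 0.021945106400629036
```

```bash
python3 -m creep '[[[0,-0.3,0],0,-1],[[0,-0.3,0],0,-1],[[0,-0.2,0],0,-1]]'; python3 a.py
```

```text
t: 5.87
ee_pos: [0.4664, 0.1799, 0.178]
tcp_rot: [[0.989, 0.042, -0.14], [0.137, 0.059, 0.989], [0.049, -0.997, 0.052]]
force: [0.4, 8.9, -0.9]
finger_gap: 0.0218
t 5.87 g [0.4656 0.1788 0.1968] r 0.1227 dir 90.0 yaw-tangent -0.3 F [ 0.4  8.9 -0.9] 0.02181038471989182
```

Run:
```python
from h import *
f=imaging.grab_frame("scene"); save(f,"s2.png",(240,120,180,150),4)
```

```text
(no output)
```

View pics/s2.png

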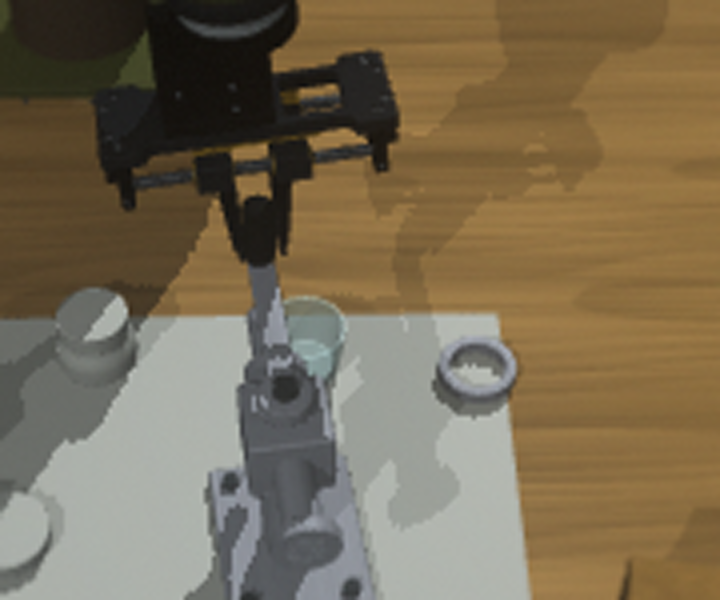

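The picture shows the lever (crop column 260, rows 260–350) in line with the pipe over the nozzle. Three more pushing rows, 8 mm commanded in all, moved it only about 1.3 mm, so it is at its stop. Swinging back.

```bash
python3 -m creep '[[[-0.1,1,0],-5,-1],[[0,1,0],-5,-1],[[0.1,1,0],-5,-1],[[0.15,1,0],-5,-1],[[0.25,1,0],-5,-1]]'; python3 a.py
```

```text
t: 6.33
ee_pos: [0.47, 0.2283, 0.1781]
tcp_rot: [[0.95, 0.063, 0.305], [-0.307, 0.024, 0.951], [0.053, -0.998, 0.042]]
force: [0.4, 1.1, 0.1]
finger_gap: 0.022
t 6.33 g [0.4688 0.2279 0.1968] r 0.1223 dir 66.8 yaw-tangent -2.9 F [0.4 1.1 0.1] 0.021994648441252054
```

```bash
python3 -m creep '[[[0.35,1,0],-4.5,-1],[[0.4,0.95,0],-4.5,-1],[[0.5,0.9,0],-4.5,-1],[[0.6,0.9,0],-4.5,-1],[[0.65,0.8,0],-4.5,-1]]'; python3 a.py
```

```text
t: 6.75
ee_pos: [0.494, 0.2732, 0.178]
tcp_rot: [[0.75, 0.063, 0.659], [-0.659, -0.016, 0.752], [0.058, -0.998, 0.03]]
force: [-1.0, -3.6, 3.6]
finger_gap: 0.0217
t 6.75 g [0.4929 0.2735 0.1968] r 0.1216 dir 42.4 yaw-tangent -1.9 F [-1.  -3.6  3.6] 0.02174131336909023
```

```bash
python3 -m creep '[[[0.7,0.8,0],-4.5,-1],[[0.75,0.7,0],-4.5,-1],[[0.8,0.65,0],-4.5,-1],[[0.85,0.6,0],-4.5,-1],[[0.9,0.5,0],-4.5,-1]]'; python3 a.py
```

```text
t: 7.17
ee_pos: [0.5332, 0.3032, 0.1779]
tcp_rot: [[0.421, 0.042, 0.906], [-0.905, -0.052, 0.422], [0.065, -0.998, 0.016]]
force: [-2.0, -3.5, 2.8]
finger_gap: 0.0219
t 7.17 g [0.5324 0.3042 0.1967] r 0.1207 dir 18.6 yaw-tangent -1.9 F [-2.  -3.5  2.8] 0.02186780520985149
```

```bash
python3 -m creep '[[[0.95,0.4,0],-4.5,-1],[[0.95,0.35,0],-4.5,-1],[[0.8,0.2,0],-4,-1],[[0.6,0.1,0],-3,-1],[[0.4,0.1,0],-1,-1]]'; python3 a.py; python3 -m creep '[[[0.3,0,0],0,-1],[[0.3,0,0],0,-1],[[0.3,0,0],0,-1]]'; python3 a.py
```

```text
t: 7.58
ee_pos: [0.5672, 0.3134, 0.1778]
tcp_rot: [[0.118, 0.006, 0.993], [-0.991, -0.069, 0.118], [0.07, -0.998, -0.002]]
force: [-22.6, -8.1, 11.0]
finger_gap: 0.0215
t 7.58 g [0.5671 0.3147 0.1965] r 0.1198 dir 1.2 yaw-tangent -2.8 F [-22.6  -8.1  11. ] 0.02149497999606312
t: 7.83
ee_pos: [0.5667, 0.3131, 0.1777]
tcp_rot: [[0.118, -0.02, 0.993], [-0.99, -0.074, 0.117], [0.072, -0.997, -0.029]]
force: [-13.8, -2.5, 4.8]
finger_gap: 0.0215
t 7.83 g [0.5671 0.3145 0.1964] r 0.1196 dir 1.3 yaw-tangent -2.9 F [-13.8  -2.5   4.8] 0.021532816413398728
```

It is against the closed stop: the force rose and it no longer moves. Letting go.

```bash
python3 -m creep '[[[0,0,0],0,0.5],[[0,0,0],0,0.5],[[0,0,0],0,0.5],[[0,0,0],0,0.5],[[0,0,0],0,0.5]]'; python3 a.py
```

```text
t: 8.25
ee_pos: [0.5661, 0.3134, 0.1763]
tcp_rot: [[0.119, -0.021, 0.993], [-0.99, -0.075, 0.117], [0.072, -0.997, -0.03]]
force: [-0.3, 0.5, 0.3]
finger_gap: 0.0496
t 8.25 g [0.5665 0.3148 0.1951] r 0.12 dir 1.5 yaw-tangent -3.1 F [-0.3  0.5  0.3] 0.04955033294946509
```

```bash
python3 -m creep '[[[0,0,0.8],0,0.5],[[0,0,1.5],0,0.5],[[0,0,2.5],0,0.5],[[0,0,3],0,0.5],[[0,0,3],0,0.5]]'; python3 -m creep '[[[-1,1,2.5],0,0.5],[[-3,2,0.5],0,0.5],[[-3.5,0,0],0,0.5],[[-3,0,0],0,0.5],[[0,0,0],0,0.5]]'
python3 - <<'E'
from h import *
a=imaging.grab_frame("top");b=imaging.grab_frame("scene")
save(b,"s3.png",(140,130,240,160),3)
cv2.imwrite("pics/t3.png",cv2.resize(a["frame"][140:250,240:440],None,fx=4,fy=4)[:,:,::-1])
print(proj(b,[.568,.315,.1915]),proj(a,[.568,.315,.1915]), proj(b,[.547,-.085,.1915]))
E
```

```text
t: 8.67
ee_pos: [0.562, 0.3109, 0.2813]
tcp_rot: [[0.119, -0.035, 0.992], [-0.99, -0.082, 0.116], [0.077, -0.996, -0.045]]
force: [-0.1, -0.4, -0.8]
finger_gap: 0.0712
t: 9.08
ee_pos: [0.4588, 0.3428, 0.333]
tcp_rot: [[0.114, -0.013, 0.993], [-0.991, -0.068, 0.112], [0.066, -0.998, -0.021]]
force: [0.4, -0.0, 0.1]
finger_gap: 0.0714
[359.11772028 206.36552045] [273.66687676 188.12021025] [198.4487968  201.71181622]
```

View pics/s3.png

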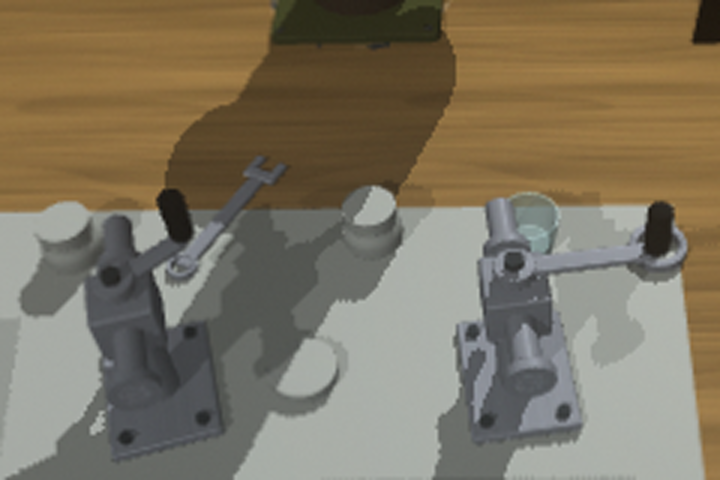

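The long lever stands square across the pipe. Its grip is at scene (359.7,206.3) against the closed position projected at (359.1,206.4). The short grip, at (198.3,201.7), has not moved, and the gripper is clear.

```bash
python3 -m creep '[[[0,0,0],0,0.5]]' && python3 -c "
from cell import env,read_state
s=read_state();print(s['t'],s['force'],s['qvel']);env.hand_in()"
```

```text
t: 9.27
ee_pos: [0.4624, 0.3422, 0.333]
tcp_rot: [[0.112, -0.01, 0.994], [-0.991, -0.069, 0.111], [0.067, -0.998, -0.018]]
force: [-0.2, 0.3, 0.3]
finger_gap: 0.0713
9.2667 [-0.20510784  0.25027336  0.28382611] [ 0.00191478 -0.01966198 -0.02373002 -0.00238527  0.00475687 -0.00354989]
the job is handed in; nothing more can be done
```

The job is done and handed in at about 9.3 s. I gripped the longer steel lever and swung it at roughly 1 rad/s to its open stop. I then swung it all the way back to its closed stop, let go and moved clear.

- **Open stop:** my estimate read about 90°, and 8 mm of further commanded push moved the lever only about 1.3 mm. The picture showed it in line with the pipe.
- **Closed:** against the stop my estimate read about 1.3°. After release, the grip in the picture was within 1 pixel of the projected closed position.
- **Shorter lever:** its grip was at the same pixel as at the start.
- **Forces:** the highest reading was about 26 N, at the closed stop. The force at hand-in was near zero, with the gripper clear.
- **Disagreements:** the networks gave off-centre boxes for the long grip and also marked the yellow look-alike, so I located the grips by their dark colour instead. The tool also tilted up to about 5° over the run, which did not affect the result.

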